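# Click the orange-capped tube into the tube mixer

## Task

Load the tube mixer: take the tube with the orange cap, still standing on its cap, and press it cap-down into the mixer's blue socket, past the sprung ball, until it clicks and stands upright and fully home on the socket's floor, then let go. Do not drop it, and leave the two blue-capped tubes standing where they are.

Things in the scene. Friction and masses are not known exactly. Their poses are not given: they have to be found in the camera images.
- tube_orange_mid (a point): the tube to load: rigid conical tube, cream contents, stood upside down on its ORANGE cap, 115 mm high, 40 to 80 g. Point: its centre, 57.5 mm above the cap's end; z up to the tip. Cap: 33 mm across, the lowest 14 mm. Above it the tube is 28 mm across up to 95 mm, then tapers to the tip. Grip the tube 60 to 85 mm above the cap's end, so that fingers stay above the socket's rim.
- socket (a point): round blue socket, open upward, on the aluminium head of the mixer (fixed white box 130 x 120 x 45 mm). Point: centre of the socket's floor, 53 mm above the bench; z up, -x to the mixer's front with the dial. Bore 36 mm wide, straight for 25 mm above the floor, then flares to a smooth mouth 55 mm wide, rim 37 mm above the floor. Tube home: cap on the floor, tube's centre 57.5 mm above this point.
- ball (a joint): steel ball, 18 mm across, in a black housing, lower than the rim, on the socket's +y side. 0 = out: it juts 5 mm into the bore, 19 mm above the floor; it yields outward up to 0.006 m on a spring. The cap meets it some 22 mm above the floor; keep hold and press on (5 to 10 N): it then snaps out over the cap and holds it. The head with socket and ball floats 8 mm sideways on soft springs.
- tube_pink_mid (a point): a bystander: same tube with a BLUE cap and pink contents, standing on its cap; point at its centre, 57.5 mm above the bench
- tube_clear_mid (a point): a bystander: same tube with a BLUE cap and clear, pale contents, standing on its cap; point at its centre, 57.5 mm above the bench. Not to be hit on the way: a row of fixed binders, 0.31 m tall, on the bench at the right (x over 0.55, y under -0.27); swing in from the robot's right in front of them (x under 0.45) or above
Mind the look-alikes: they are no part of the job. What is shaped like the part that bears tube_orange_mid but purple or red is not meant.

How it is judged:
By the outcome, as a careful person would: the job done as asked, in the order asked, and still so for the second after the job is handed in, with the robot touching nothing.
It also fails if it takes over 42 s, if anything falls off the work surface, if the arm or the gripper's body presses on something with over 40 N, if the wrist force passes 120 N, or if a joint passes its speed limit or range.

## Robot

A 6-joint arm with a two-finger parallel gripper is mounted at the origin on a cart in front of the work surface, level with it; the furniture and walls round the work are solid. World frame = base frame: x ahead of the robot, y to its left, z up, the work surface at z = 0. Lengths are in m, angles in rad, forces in N, time in s.
With the tool pointing down it reaches from about 0.35 to 0.975 m from the base axis. Payload 17.4 kg.
Tool frame: the origin (TCP) lies midway between the tips of the shut fingers; the grasp point (between the pads) lies robot.pinch_z behind it (robot.pinch_z is the distance from the TCP to the grasp point, in m); z points along the fingers, y is the direction in which the jaws open and shut (so a half turn about z gives the same grasp; the last joint's range is limited). The gripper opens to 85 mm and grips with 20 to 120 N. Pads are 22 mm wide; open, the fingers measure 114 mm over their backs; the gripper's body (76 mm by 85 mm) begins 54 mm behind the grasp point. The pads swing forward as they close: fully open they stand 13 mm farther back than shut.
Start: joints at [1.199, 0.116, 1.442, -0, 1.584, -0.038], TCP at [0.221, 0.638, 0.231] pointing down, gripper open.
Joint ranges: [-2.83, 2.83], [-0.83, 2.19], [0.07, 2.5], [-1.14, 4.28], [0.01, 3], [-2.97, 2.97]. Speed limits (rad/s): [1.89, 1.89, 2.22, 3.14, 3.14, 3.14].

## Interface

Orientations are given as a 3x3 rotation matrix whose columns are the frame's x, y, z axes.
In Python, from bench import readout, vision, ticket, robot gives the robot as it stands. The module is installed in compiled form; this text tells all that it offers.
- The arm moves only by the shell command python3 -m jog 'ROWS' [FORCE]. ROWS is JSON, a list of rows, each a list of 3 entries, a list of its own where there are three numbers: the opening, from 0 (shut) to 1 (fully open), then the shift along the tool's x, y, z each as a share of 0.15 m, from -1 to 1, then the turn, a rotation vector about the tool's x, y, z each as a share of 4 degrees, from -1 to 1. In form: [[hand, [x, y, z], [wx, wy, wz]], ...]. A call has 1 to 5 rows; each row shifts and turns the commanded pose from where the row before left it, along the tool's axes as they then stand; what a row does not reach is not made up. A row lasts 1/10 s, in which the tool goes at most 50 mm and 8.59 degrees, less where a joint would pass 70% of its speed; a pose out of reach is approached as far as the arm can. A call with a number of a shift or a turn outside -1 to 1 is refused whole. A call with a gripper value outside its range is refused whole. The fingers move at their own pace and stop on an object; FORCE is the grip in N (left out, the last holds). Time passes only in rows, so rows that do not move let the fingers close. It gives the time, the measured TCP pose, the force and the opening at its end, in the units of the state.
- readout.read_state(): the state, without advancing time (a new reading comes with each control period).
- vision.read_camera(name): name is "scene" or "side" or "wrist"; returns the picture (480x640x3 uint8, red, green, blue); there is no depth.
- vision.get_calibration(name): a dict with "fx", "fy", "cx", "cy" (pixels), "R" (3x3) and "t" (3): a world point X has camera coordinates R X + t; the wrist camera has in their place "mount" (4x4, takes a point from camera to tool coordinates, whose origin is the TCP and whose axes are the flange's). Camera axes: x right, y down, z forward; pixel columns grow to the right and rows downward; lengths in m; the calibration is good to about 2 mm. A picture is of the moment at which its call begins: read the wrist's pose just before it. get_calibration takes no time and is no camera call.
- ticket.finish_job(): hands the job in, once; it reports no verdict.
The state is a dict: "time": time; "joints": joint angles; "joint_vel": joint speeds; "joint_torque": joint torques, N m; "tcp_pos": TCP position; "tcp_rot": TCP orientation; "ft_force": force on the tool from outside, world axes, zero at the start; "ft_torque": the same for the moment, N m; "width": finger opening in m.
Only numpy, scipy, OpenCV 4.12 (cv2) and the standard library are available. Lean on these libraries where they do the work, as an engineer would, in place of code of your own. Each camera call takes 0.05 s, during which the arm holds its last target. There are 200 camera calls.

## Working session

There is one attempt and no reset: what is moved stays moved. The work goes in short steps, Python scripts to look and compute and a shell command to move; the robot and the scene stay as the last step left them, time stands still between calls to the robot, and variables do not carry over. Pictures are saved under pics/ and viewed, about 8 in all and at most 12, crops included, and the job is handed in when it is done.

```bash
mkdir -p pics; python3 - <<'E'
from bench import readout, vision, robot
import cv2, numpy as np
s=readout.read_state(); print(s['time'],s['tcp_pos'],np.round(s['tcp_rot'],3).tolist(),s['width'],robot.pinch_z)
for n in ("scene","side"):
    im=vision.read_camera(n); cv2.imwrite(f"pics/{n}0.png",im[:,:,::-1]); c=vision.get_calibration(n); print(n,{k:np.round(v,4).tolist() for k,v in c.items()})
print(vision.get_calibration("wrist"))
E
```

```text
0.0 [0.22107979 0.63758779 0.23055234] [[-0.945, 0.328, -0.0], [0.328, 0.945, -0.001], [0.0, -0.001, -1.0]] 0.08571871283162515 0.0187
scene {'fx': 482.743, 'fy': 482.743, 'cx': 313.3992, 'cy': 239.8281, 'R': [[-0.9028, -0.4301, 0.0081], [-0.3316, 0.6838, -0.6499], [0.2739, -0.5894, -0.76]], 't': [0.5013, 0.1597, 0.8064]}
side {'fx': 517.5218, 'fy': 517.5218, 'cx': 317.6968, 'cy': 252.8737, 'R': [[0.9857, -0.1688, -0.0021], [-0.1122, -0.6456, -0.7554], [0.1261, 0.7448, -0.6553]], 't': [-0.4778, 0.1745, 0.7539]}
{'fx': 372.93172776641063, 'fy': 372.93172776641063, 'cx': 316.06172955577983, 'cy': 242.5716610732358, 'mount': array([[-7.88810759e-04, -9.45947888e-01, -3.24317700e-01,
         8.32700511e-02],
       [ 9.99999684e-01, -7.77469175e-04, -1.64546018e-04,
        -5.80359752e-05],
       [-9.64950568e-05, -3.24317727e-01,  9.45948203e-01,
        -1.42325169e-01],
       [ 0.00000000e+00,  0.00000000e+00,  0.00000000e+00,
         1.00000000e+00]])}
```

View pics/scene0.png

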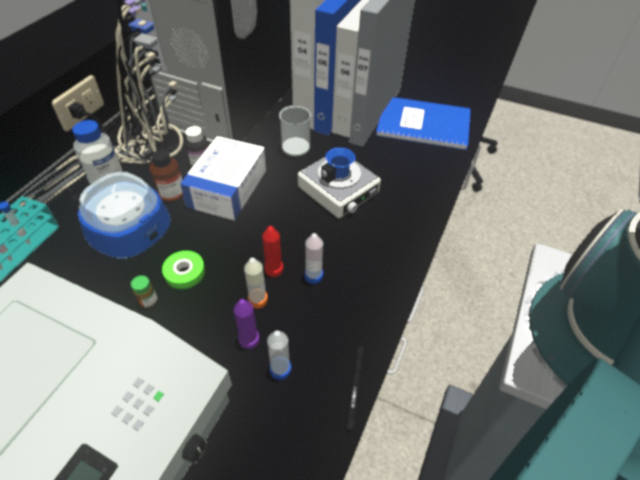

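View pics/side0.png

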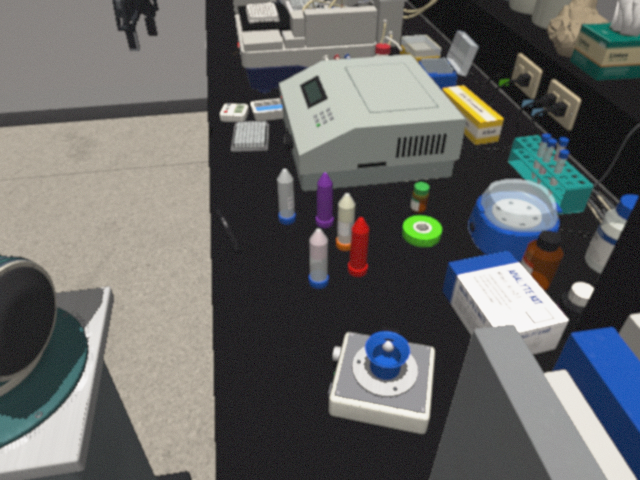

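Scene view: the candidates are orange-capped cream (255,283), red (272,250), purple (246,322), pink with blue cap (314,258) and clear with blue cap (279,355). The one meant is the tube at (255,283), since only it has an orange cap and cream contents. I'll confirm it in an enlarged crop.

```bash
python3 - <<'E'
import cv2, numpy as np
a=cv2.imread("pics/scene0.png");b=cv2.imread("pics/side0.png")
def c(im,x,y,w,h,f): return cv2.resize(im[y:y+h,x:x+w],None,fx=f,fy=f,interpolation=cv2.INTER_CUBIC)
L=np.vstack([c(a,225,215,110,170,3.5)[:595]])
R=np.vstack([c(b,265,160,110,134,3),c(b,325,320,110,64,3)])
out=np.zeros((600,760,3),np.uint8);out[:L.shape[0],:385]=L;out[:R.shape[0],400:730]=R
cv2.imwrite("pics/crop1.png",out)
E
```

```text
(no output)
```

View pics/crop1.png

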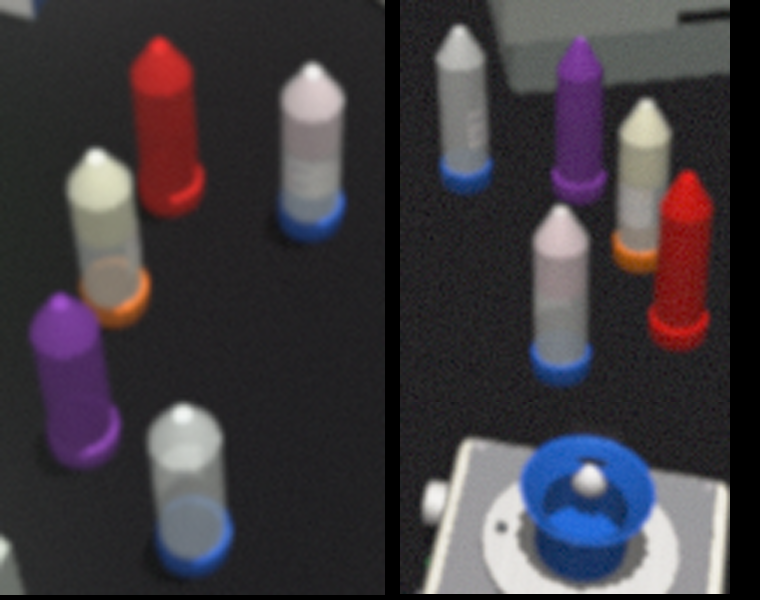

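Confirmed: orange cap with cream contents, crop left (110,235), right (643,185).

```bash
cat > h.py <<'E'
import numpy as np, cv2
from bench import vision
def P(n):
    c=vision.get_calibration(n); K=np.array([[c['fx'],0,c['cx']],[0,c['fy'],c['cy']],[0,0,1]])
    return K@np.c_[c['R'],c['t']]
def tri(p,q,A=None,B=None):
    A=P("scene") if A is None else A; B=P("side") if B is None else B
    X=cv2.triangulatePoints(A,B,np.array(p,float),np.array(q,float)).ravel(); X=X[:3]/X[3]
    def pr(M): u=M@np.r_[X,1]; return u[:2]/u[2]
    return X, np.r_[pr(A)-p,pr(B)-q]
def onz(M,p,z):
    H=M[:,[0,1,3]].copy(); H[:,2]+=M[:,2]*z; w=np.linalg.solve(H,[*p,1]); return w[:2]/w[2]
E
python3 - <<'E'
from h import *
T=dict(orange=((95,151),(646,99)),red=((159,38),(688,171)),pink=((312,64),(561,206)),purple=((60,294),(580,38)),clear=((182,405),(459,26)))
for k,(a,b) in T.items():
    X,r=tri((225+a[0]/3.5,215+a[1]/3.5),(265+(b[0]-400)/3,160+b[1]/3)); print(k,X.round(4),r.round(1))
q=(325+187/3,320+(481-402)/3); print("sock side rim", onz(P("side"),q,.09))
print("scene rim guess", onz(P("scene"),(340,158),.09), "dial", onz(P("scene"),(350,208),.03), onz(P("side"),(337,354),.03))
# cap bottom centre guess orange
print(onz(P("scene"),(225+115/3.5,215+300/3.5),.0), onz(P("side"),(265+238/3,160+253/3),0.))
im=cv2.imread("pics/scene0.png")[135:220,290:390]; cv2.imwrite("pics/crop2.png",cv2.resize(im,None,fx=6,fy=6,interpolation=cv2.INTER_CUBIC))
E
```

```text
orange [0.5699 0.1955 0.1164] [-0. -0. -0.  0.]
red [0.5772 0.1232 0.117 ] [-0.2 -0.1 -0.2  0.1]
pink [0.5046 0.1059 0.1163] [-0. -0. -0.  0.]
purple [0.5446 0.2678 0.1155] [ 0.1  0.1  0.1 -0.1]
clear [0.4733 0.2925 0.1164] [ 0.  0.  0. -0.]
sock side rim [ 0.55646159 -0.12065451]
scene rim guess [ 0.55342869 -0.1173244 ] dial [ 0.5011766  -0.05388057] [ 0.49983819 -0.07592617]
[0.56862488 0.19809785] [0.56908329 0.19619321]
```

View pics/crop2.png

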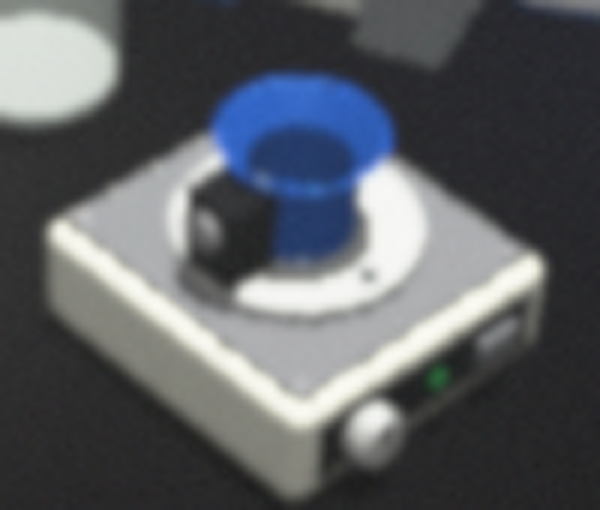

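```bash
python3 - <<'E'
from h import *
from bench import readout
S=P("side");C=P("scene")
print("rim scene",onz(C,(340.7,157.3),.09))
for p in [(297,183),(463,173)]: print("dev bottom",p,onz(S,p,0))
print("dev corner scene",[onz(C,(230,380),z).round(3) for z in (0,.1,.15,.2)], [onz(S,(285,85),z).round(3) for z in (.1,.15,.2)])
s=readout.read_state();R=np.array(s['tcp_rot']);
for d in ([.32,.0,0],[0,-.1,0],np.r_[.5695-.221,.196-.6376,0]): print(R.T@np.array(d)/.15)
E
```

```text
rim scene [ 0.55302914 -0.119904  ]
dev bottom (297, 183) [0.51044726 0.41774614]
dev bottom (463, 173) [0.88221519 0.39391584]
dev corner scene [array([0.535, 0.344]), array([0.5  , 0.378]), array([0.482, 0.394]), array([0.465, 0.411])] [array([0.524, 0.705]), array([0.511, 0.588]), array([0.499, 0.47 ])]
[-2.01559578e+00  6.98916309e-01 -8.66123045e-04]
[-0.21841151 -0.62987337  0.0006299 ]
[-3.15961500e+00 -2.02035725e+00  1.83836327e-03]
```

```bash
python3 -m jog '[[1,[-0.19,-0.21,0],[0,0,0]],[1,[-0.19,-0.21,0],[0,0,0]],[1,[-0.19,-0.21,0],[0,0,0]],[1,[-0.19,-0.21,0],[0,0,0]],[1,[-0.19,-0.21,0],[0,0,0]]]' 
python3 -m jog '[[1,[-0.19,-0.21,0],[0,0,0]],[1,[-0.19,-0.21,0],[0,0,0]],[1,[-0.3,-0.09,0],[0,0,0]],[1,[-0.3,-0.09,0],[0,0,0]],[1,[-0.3,-0.09,0],[0,0,0]]]'
python3 -m jog '[[1,[-0.3,-0.09,0],[0,0,0]],[1,[-0.3,-0.09,0],[0,0,0]],[1,[-0.15,0,0],[0,0,0]],[1,[0,0,0],[0,0,1]],[1,[0,0,0],[0,0,1]]]'
python3 -m jog '[[1,[0,0,0],[0,0,1]],[1,[0,0,0],[0,0,1]],[1,[0,0,0],[0,0,1]],[1,[0,0,0],[0,0,1]],[1,[0,0,0],[0,0,1]]]'
python3 -m jog '[[1,[0,0,0],[0,0,1]],[1,[0,0,0],[0,0,1]],[1,[0,0,0],[0,0,1]],[1,[0,0,0],[0,0,1]],[1,[0,0,0],[0,0,1]]]'
python3 -m jog '[[1,[0,0,0],[0,0,1]],[1,[0,0,0],[0,0,1]],[1,[0,0,0],[0,0,0.6]],[1,[0,0,0],[0,0,0]]]'
python3 - <<'E'
from h import *
from bench import readout
s=readout.read_state();R=np.array(s['tcp_rot']);print(s['time'],s['tcp_pos'],R.round(3).tolist(),np.round(s['ft_force'],1))
im=vision.read_camera("wrist");cv2.imwrite("pics/w1.png",im[:,:,::-1])
c=vision.get_calibration("wrist");M=c['mount'];K=np.array([[c['fx'],0,c['cx']],[0,c['fy'],c['cy']],[0,0,1]])
T=np.eye(4);T[:3,:3]=R;T[:3,3]=s['tcp_pos'];Pm=K@np.linalg.inv(T@M)[:3]
np.save("pw1.npy",Pm)
for X in ([.5699,.1955,.1155],[.5699,.1955,.0],[.555,-.12,.09]): u=Pm@np.r_[X,1];print(u[:2]/u[2])
print(R.T@(np.array([.5697,.196,.1])-s['tcp_pos'])/.15)
E
```

```text
time: 0.6
tcp_pos: [0.3044, 0.4406, 0.2309]
tcp_rot: [[-0.945, 0.327, -0.0], [0.327, 0.945, -0.0], [0.0, -0.0, -1.0]]
ft_force: [0.7, 0.8, 1.5]
width: 0.0857
time: 1.1
tcp_pos: [0.4528, 0.28, 0.2314]
tcp_rot: [[-0.945, 0.328, 0.0], [0.328, 0.945, 0.0], [-0.0, 0.0, -1.0]]
ft_force: [0.6, 1.2, 0.4]
width: 0.085
time: 1.6
tcp_pos: [0.5497, 0.2185, 0.2305]
tcp_rot: [[-0.888, 0.46, -0.001], [0.46, 0.888, -0.0], [0.001, -0.001, -1.0]]
ft_force: [-0.5, 0.4, 0.3]
width: 0.0851
time: 2.1
tcp_pos: [0.549, 0.2191, 0.2309]
tcp_rot: [[-0.678, 0.735, -0.001], [0.735, 0.678, -0.0], [0.0, -0.001, -1.0]]
ft_force: [0.3, -0.0, -0.0]
width: 0.0851
time: 2.6
tcp_pos: [0.549, 0.2192, 0.2309]
tcp_rot: [[-0.386, 0.922, -0.001], [0.922, 0.386, -0.0], [0.0, -0.001, -1.0]]
ft_force: [0.4, 0.2, -1.2]
width: 0.0857
time: 3.0
tcp_pos: [0.549, 0.2191, 0.231]
tcp_rot: [[-0.215, 0.977, -0.0], [0.977, 0.215, -0.0], [-0.0, -0.0, -1.0]]
ft_force: [0.8, -0.7, 0.4]
width: 0.0856
3.0 [0.54903065 0.21914813 0.23101735] [[-0.215, 0.977, -0.0], [0.977, 0.215, -0.0], [-0.0, -0.0, -1.0]] [ 0.8 -0.7  0.4]
[336.24384398 271.03033475]
[330.6194048  227.14372659]
[253.959111   521.67093584]
[-0.18030647  0.10173026  0.87341644]
```

View pics/w1.png

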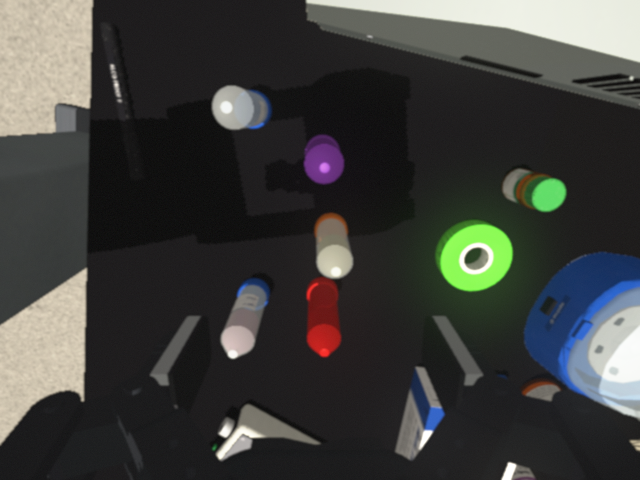

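The wrist camera sees the tip at (336,272), against (336,271) predicted from the other two views, so the position holds. Red and purple are on the ±x tool sides, so the jaws clear them.

```bash
python3 -m jog '[[1,[-0.09,0.05,0],[0,0,0]],[1,[-0.09,0.05,0],[0,0,0]],[1,[0,0,0.25],[0,0,0]],[1,[0,0,0.25],[0,0,0]],[1,[0,0,0.2],[0,0,0]]]'
python3 -m jog '[[1,[0,0,0.2],[0,0,0]],[1,[0,0,0.15],[0,0,0]],[1,[0,0,0.12],[0,0,0]],[1,[0,0,0],[0,0,0]],[1,[0,0,0],[0,0,0]]]'
python3 -m jog '[[0.3,[0,0,0],[0,0,0]],[0.15,[0,0,0],[0,0,0]],[0.15,[0,0,0],[0,0,0]],[0.15,[0,0,0],[0,0,0]],[0.15,[0,0,0],[0,0,0]]]' 40
```

```text
time: 3.55
tcp_pos: [0.5699, 0.1948, 0.1241]
tcp_rot: [[-0.216, 0.976, -0.001], [0.976, 0.216, -0.0], [-0.0, -0.001, -1.0]]
ft_force: [-0.2, 0.5, -0.9]
width: 0.0855
time: 4.05
tcp_pos: [0.5702, 0.1955, 0.0562]
tcp_rot: [[-0.216, 0.976, -0.0], [0.976, 0.216, -0.0], [-0.0, -0.0, -1.0]]
ft_force: [0.1, 0.2, 1.2]
width: 0.0857
time: 4.55
tcp_pos: [0.5698, 0.1962, 0.0564]
tcp_rot: [[-0.216, 0.976, 0.001], [0.976, 0.216, 0.0], [0.0, 0.001, -1.0]]
ft_force: [-0.2, -0.9, 4.4]
width: 0.0278
```

```bash
python3 -m jog '[[0,[0,0,0],[0,0,0]],[0,[0,0,0],[0,0,0]],[0,[0,0,-0.05],[0,0,0]],[0,[0,0,-0.1],[0,0,0]],[0,[0,0,-0.15],[0,0,0]]]' 60
python3 -m jog '[[0,[0,0,-0.2],[0,0,0]],[0,[0,0,-0.2],[0,0,0]],[0,[0,0,-0.2],[0,0,0]],[0,[0,0,-0.13],[0,0,0]],[0,[0,0,0],[0,0,0]]]'
python3 - <<'E'
from h import *
from bench import readout
s=readout.read_state();R=np.array(s['tcp_rot']);print(R.T@(np.array([.555,-.1195,.2])-s['tcp_pos'])/.15)
im=vision.read_camera("scene");side=vision.read_camera("side")
p=P("scene")@np.r_[s['tcp_pos'],1];p=(p[:2]/p[2]).astype(int);q=P("side")@np.r_[s['tcp_pos'],1];q=(q[:2]/q[2]).astype(int)
print(p,q)
def c(im,p):
    x,y=np.clip(p[0]-60,0,520),np.clip(p[1]-70,0,340);print(x,y);return cv2.resize(im[y:y+140,x:x+120],None,fx=3.2,fy=3.2)
cv2.imwrite("pics/lift.png",np.hstack([c(im,p),c(side,q)])[:,:,::-1])
E
```

```text
time: 5.05
tcp_pos: [0.5691, 0.196, 0.1012]
tcp_rot: [[-0.216, 0.976, -0.002], [0.976, 0.216, -0.0], [-0.0, -0.002, -1.0]]
ft_force: [0.3, -0.7, -0.5]
width: 0.0277
time: 5.55
tcp_pos: [0.5704, 0.1963, 0.2147]
tcp_rot: [[-0.216, 0.976, 0.005], [0.976, 0.216, 0.002], [0.0, 0.005, -1.0]]
ft_force: [-0.6, 0.3, -0.2]
width: 0.0276
[-2.03361819 -0.55588986  0.09455143]
[245 215] [349 141]
185 145
289 71
```

View pics/lift.png

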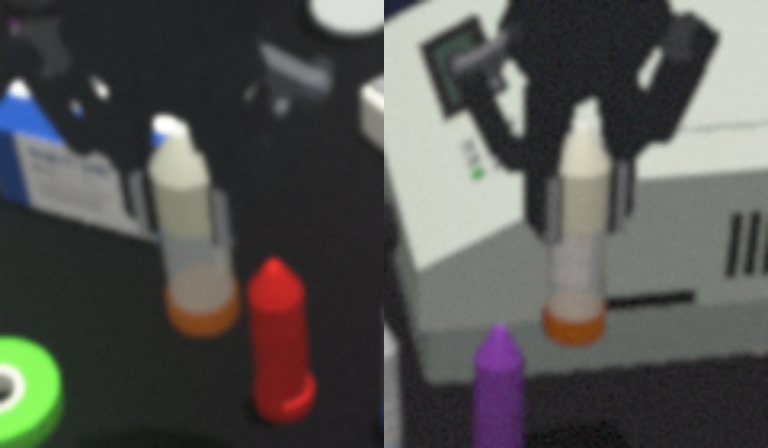

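Tube held upright, cap about 0.158 m above the bench; the other tubes are clear. Moving over the socket.

```bash
python3 -m jog '[[0,[-0.12,-0.03,0],[0,0,0]],[0,[-0.25,-0.07,0],[0,0,0]],[0,[-0.25,-0.07,0],[0,0,0]],[0,[-0.25,-0.07,0],[0,0,0]],[0,[-0.25,-0.07,0],[0,0,0]]]'
python3 -m jog '[[0,[-0.25,-0.07,0],[0,0,0]],[0,[-0.25,-0.07,0],[0,0,0]],[0,[-0.25,-0.07,0],[0,0,0]],[0,[-0.16,-0.04,0],[0,0,0]],[0,[0,0,0],[0,0,0]]]'
python3 -m jog '[[0,[0,0,0],[0,0,0]],[0,[0,0,0],[0,0,0]]]'
python3 - <<'E'
from h import *
from bench import readout
s=readout.read_state();R=np.array(s['tcp_rot']);print(s['tcp_pos'],R[:,2],R.T@(np.array([.555,-.1195,.165])-s['tcp_pos'])/.15)
im=vision.read_camera("scene");side=vision.read_camera("side")
a=cv2.resize(im[80:220,285:405],None,fx=3.3,fy=3.3,interpolation=2);b=cv2.resize(side[250:390,325:445],None,fx=3.3,fy=3.3,interpolation=2)
cv2.imwrite("pics/over.png",np.hstack([a,b])[:,:,::-1])
E
```

```text
time: 6.15
tcp_pos: [0.5595, 0.0198, 0.2091]
tcp_rot: [[-0.216, 0.976, -0.002], [0.976, 0.216, -0.0], [0.0, -0.002, -1.0]]
ft_force: [-0.2, -0.4, -1.2]
width: 0.0277
time: 6.65
tcp_pos: [0.5523, -0.1227, 0.209]
tcp_rot: [[-0.213, 0.977, -0.002], [0.977, 0.213, -0.0], [0.0, -0.002, -1.0]]
ft_force: [0.5, 0.0, -1.2]
width: 0.0279
time: 6.85
tcp_pos: [0.5531, -0.119, 0.2098]
tcp_rot: [[-0.216, 0.976, -0.001], [0.976, 0.216, 0.0], [0.0, -0.001, -1.0]]
ft_force: [0.7, -0.2, -0.2]
width: 0.0275
[ 0.55307783 -0.11902043  0.20976385] [-7.73957498e-04  2.97312252e-04 -9.99999656e-01] [-0.00602956  0.01202597  0.29841471]
```

View pics/over.png

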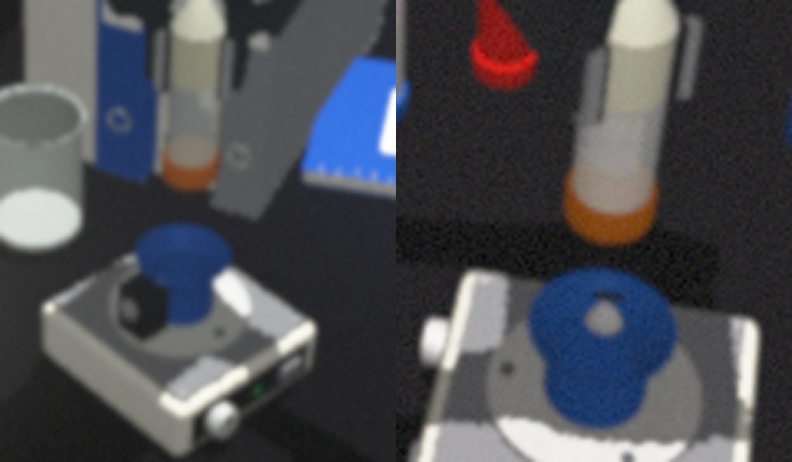

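Tube is over the socket in both views (scene crop cap (190,170) above mouth (184,250); side crop cap (610,215) above mouth (602,318)). Descending in stages.

```bash
python3 -m jog '[[0,[0,0.01,0.15],[0,0,0]],[0,[0,0,0.12],[0,0,0]],[0,[0,0,0.1],[0,0,0]],[0,[0,0,0.03],[0,0,0]],[0,[0,0,0],[0,0,0]]]'
python3 -m jog '[[0,[0,0,0.03],[0,0,0]],[0,[0,0,0.03],[0,0,0]],[0,[0,0,0.03],[0,0,0]],[0,[0,0,0.02],[0,0,0]],[0,[0,0,0],[0,0,0]]]'
```

```text
time: 7.45
tcp_pos: [0.5546, -0.1189, 0.1496]
tcp_rot: [[-0.216, 0.976, -0.001], [0.976, 0.216, 0.0], [0.001, -0.001, -1.0]]
ft_force: [0.6, -0.4, 0.4]
width: 0.0274
time: 7.95
tcp_pos: [0.5547, -0.1191, 0.1335]
tcp_rot: [[-0.216, 0.976, -0.0], [0.976, 0.216, 0.0], [0.0, -0.0, -1.0]]
ft_force: [-0.4, 0.2, -0.8]
width: 0.0279
```

```bash
python3 -m jog '[[0,[0,0,0.02],[0,0,0]],[0,[0,0,0.02],[0,0,0]],[0,[0,0,0],[0,0,0]]]'
python3 -m jog '[[0,[0,0,0.02],[0,0,0]],[0,[0,0,0.02],[0,0,0]],[0,[0,0,0],[0,0,0]]]'
python3 -m jog '[[0,[0,0,0.02],[0,0,0]],[0,[0,0,0.02],[0,0,0]],[0,[0,0,0],[0,0,0]]]'
```

```text
time: 8.25
tcp_pos: [0.555, -0.1192, 0.128]
tcp_rot: [[-0.216, 0.976, 0.0], [0.976, 0.216, -0.0], [-0.0, 0.0, -1.0]]
ft_force: [0.2, -1.0, 1.5]
width: 0.0278
time: 8.55
tcp_pos: [0.5548, -0.1191, 0.1217]
tcp_rot: [[-0.216, 0.976, 0.0], [0.976, 0.216, -0.0], [-0.0, 0.0, -1.0]]
ft_force: [-1.5, -0.4, 2.0]
width: 0.0273
time: 8.85
tcp_pos: [0.5548, -0.119, 0.1156]
tcp_rot: [[-0.216, 0.976, -0.0], [0.976, 0.216, 0.0], [0.0, -0.0, -1.0]]
ft_force: [-0.2, 0.1, 0.2]
width: 0.0278
```

```bash
python3 -m jog '[[0,[0,0,0.02],[0,0,0]],[0,[0,0,0.01],[0,0,0]],[0,[0,0,0],[0,0,0]]]'
python3 -m jog '[[0,[0,0,0.01],[0,0,0]],[0,[0,0,0],[0,0,0]]]'
python3 -m jog '[[0,[0,0,0.01],[0,0,0]],[0,[0,0,0],[0,0,0]]]'
```

```text
time: 9.15
tcp_pos: [0.5545, -0.119, 0.1107]
tcp_rot: [[-0.216, 0.976, -0.001], [0.976, 0.216, 0.0], [0.0, -0.001, -1.0]]
ft_force: [-0.6, -0.6, -2.8]
width: 0.0276
time: 9.35
tcp_pos: [0.5547, -0.119, 0.1096]
tcp_rot: [[-0.216, 0.976, -0.0], [0.976, 0.216, 0.0], [0.0, -0.0, -1.0]]
ft_force: [0.4, -0.2, -1.6]
width: 0.0276
time: 9.55
tcp_pos: [0.5555, -0.1192, 0.1094]
tcp_rot: [[-0.216, 0.976, 0.002], [0.976, 0.216, -0.0], [-0.001, 0.002, -1.0]]
ft_force: [-0.4, -0.3, 7.9]
width: 0.0277
```

Force rises to 7.9 N with the cap at about 0.053 m, so it is on the floor; the downward pull just before it fits the ball snapping over. One more firm push, then look.

```bash
python3 -m jog '[[0,[0,0,0.005],[0,0,0]],[0,[0,0,0],[0,0,0]]]'
python3 - <<'E'
from h import *
im=vision.read_camera("scene");side=vision.read_camera("side")
a=cv2.resize(im[100:240,285:405],None,fx=3.3,fy=3.3,interpolation=2);b=cv2.resize(side[280:420,325:445],None,fx=3.3,fy=3.3,interpolation=2)
cv2.imwrite("pics/home.png",np.hstack([a,b])[:,:,::-1])
E
```

```text
time: 9.75
tcp_pos: [0.5558, -0.1193, 0.1093]
tcp_rot: [[-0.216, 0.976, 0.003], [0.976, 0.216, -0.001], [-0.001, 0.003, -1.0]]
ft_force: [-0.3, -0.6, 13.1]
width: 0.0279
```

View pics/home.png

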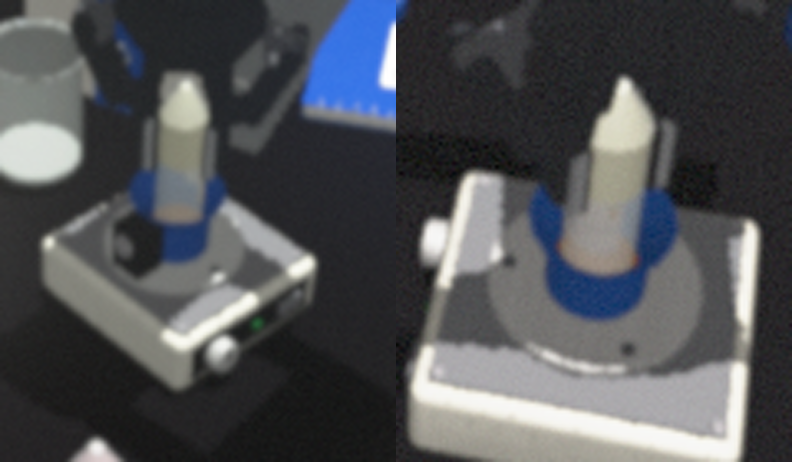

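The tube stands upright in the socket, cap in the bore (scene crop (180,215), side crop (598,260)), with the finger tips above the rim. Easing off the load, then releasing.

```bash
python3 -m jog '[[0,[0,0,-0.01],[0,0,0]],[0.4,[0,0,0],[0,0,0]],[0.7,[0,0,0],[0,0,0]],[0.9,[0,0,0],[0,0,0]],[0.9,[0,0,0],[0,0,0]]]'
python3 -m jog '[[0.9,[0,0,0],[0,0,0]],[0.9,[0,0,-0.1],[0,0,0]],[0.9,[0,0,-0.2],[0,0,0]],[0.9,[0,0,-0.25],[0,0,0]],[0.9,[0,0,-0.25],[0,0,0]]]'
python3 -m jog '[[0.9,[0,0,-0.2],[0,0,0]],[0.9,[0.3,0,0],[0,0,0]],[0.9,[0.3,0,0],[0,0,0]],[0.9,[0.3,0,0],[0,0,0]],[0.9,[0,0,0],[0,0,0]]]'
python3 - <<'E'
from h import *
im=vision.read_camera("scene");side=vision.read_camera("side")
a=cv2.resize(im[130:400,210:400],None,fx=2.1,fy=2.1,interpolation=2);b=cv2.resize(side[160:430,265:445],None,fx=2.1,fy=2.1,interpolation=2)
cv2.imwrite("pics/end.png",np.hstack([a,b])[:,:,::-1])
E
```

```text
time: 10.35
tcp_pos: [0.5548, -0.119, 0.1089]
tcp_rot: [[-0.216, 0.976, -0.0], [0.976, 0.216, 0.0], [0.0, -0.0, -1.0]]
ft_force: [0.2, -0.6, 0.0]
width: 0.0756
time: 10.85
tcp_pos: [0.5546, -0.119, 0.2316]
tcp_rot: [[-0.216, 0.976, 0.0], [0.976, 0.216, -0.0], [-0.0, 0.0, -1.0]]
ft_force: [1.3, -0.5, 0.6]
width: 0.0766
time: 11.35
tcp_pos: [0.5247, 0.0165, 0.2608]
tcp_rot: [[-0.22, 0.976, 0.002], [0.976, 0.22, 0.001], [0.001, 0.002, -1.0]]
ft_force: [0.0, -0.7, 0.4]
width: 0.0765
```

View pics/end.png

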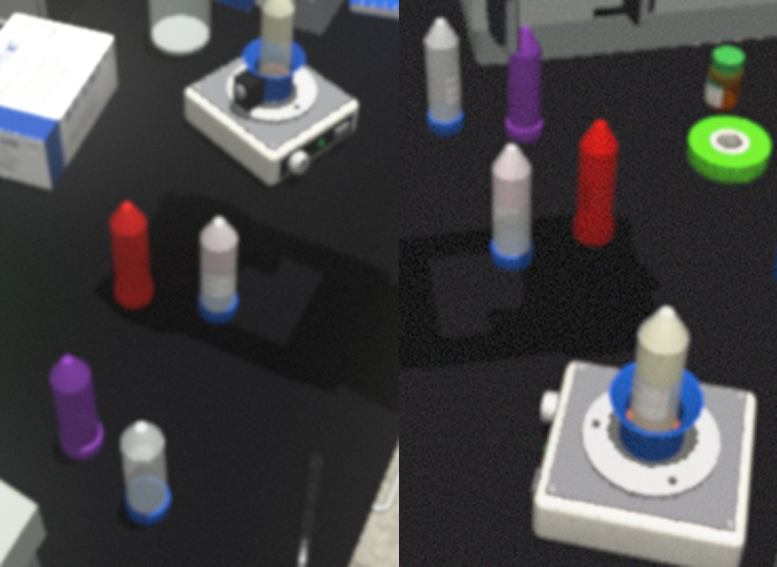

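Tube stands in the socket, bystanders unmoved. A last check of the tip height, from both views.

```bash
python3 - <<'E'
from h import *
im=vision.read_camera("scene");side=vision.read_camera("side")
a=cv2.resize(im[100:190,300:380],None,fx=4.8,fy=4.8,interpolation=2);b=cv2.resize(side[290:380,355:435],None,fx=4.8,fy=4.8,interpolation=2)
cv2.imwrite("pics/tip.png",np.hstack([a,b])[:,:,::-1])
for n in("scene","side"):
    for z in(.168,.173): u=P(n)@np.array([.5548,-.119,z,1]);print(n,z,u[:2]/u[2])
E
```

```text
scene 0.168 [341.77344802 124.71687959]
scene 0.173 [341.91556238 122.48057081]
side 0.168 [391.18766534 304.31555399]
side 0.173 [391.5659464 301.4434447]
```

View pics/tip.png

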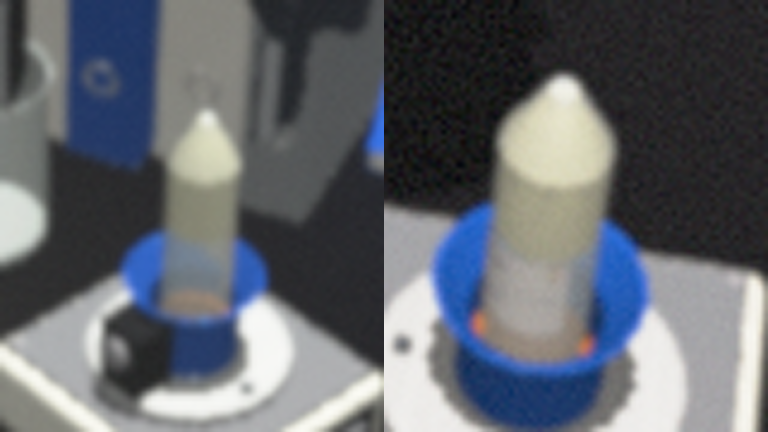

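The tip reads (342.9,123.8) in scene and (392.5,305.8) in side. For a fully home tip (z 0.168) I predicted (341.8,124.7) and (391.2,304.3), so it agrees to 1–2 px.

```bash
python3 - <<'E'
from h import *
print(tri((342.9,123.8),(392.5,305.8)))
from bench import ticket
print(ticket.finish_job())
E
```

```text
(array([ 0.55475853, -0.12232474,  0.16842647]), array([-0.39091434, -0.23298246, -0.55451407,  0.26444648]))
the job is handed in; nothing more can be done
None
```

The orange-capped tube is in the mixer's blue socket, standing upright and fully home. I released it, backed the arm away and handed the job in at about 11.5 s of robot time.

- **Gripping:** I held the tube about 75 mm above the cap's end and carried it upright over the other tubes.
- **Ball and floor:** The force went from about +2 N to a slight downward pull of about 3 N as the cap passed the ball. That fits the ball snapping over it, but I did not see or measure the click directly. The force then rose to 13 N, with the cap's end at about 0.053 m, the height of the socket's floor.
- **Last check:** The released tube's tip measures 0.1684 m high from two views, against 0.168 m expected when home. It reads about 3 mm off in y from where I let go, within what a 1–2 px reading and the floating head allow.
- **Other tubes:** In the pictures after release, both blue-capped tubes, and the red and purple ones, still stand where they were. No check failed.

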